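Lock the extractor spindle with its jam nut

TASK

Lock the setting of the extractor that leans in the holding block: take the spray can off its orange pad and stand it out of the way, well clear of the pad. Run the upper grey nut down and tighten it firmly against the brass nut without turning the brass nut, then stand the can back upright, fully on its pad; keep the can from tipping over and leave everything else where it is.

Things in the scene. Friction and masses are not known exactly. Their poses are not given: they have to be found in the camera images.
- can: blue and white spray can with a red cap: an upright cylinder 58 mm across and 190 mm high, about 0.35 kg, loose. Origin: centre of its underside, z up. It stands on the orange pad at the start.
- pad: orange round rubber pad, 90 mm across and 4 mm high, fixed to the table: the can's place, in front of the extractor. Origin: centre of its underside.
- fixture: grey holding block bolted to the table, with the extractor in it. Base plate 150 mm (x from -60 to +90) by 110 mm by 12 mm; on it at the rear a block 75 mm wide, its top 62 mm up. Origin on the table, x to the rear. The orange pad's centre lies 112 to 120 mm in front (-x), within 8 mm sideways.
- spindle_foot (a point): point low on the extractor's axis, at (0.03, 0, 0.02) of the fixture. From it the axis rises, leaning 25 degrees (0.436 rad) from vertical towards the fixture's -x, over the can. z of this point points up along the axis. Along it: steel sleeve 48 mm across (low rim 58 mm) up to 77 mm, then the dark threaded spindle, 22 mm across, up to 176 mm.
- spindle_end (a point): centre of the spindle's free upper end, 176 mm along the axis from spindle_foot
- set_nut: first nut, brass hexagon, 34 mm across flats, 20 mm thick, on the spindle; already set. Origin: centre of its underside on the spindle axis; z up along the axis. Very stiff to turn (2 Nm).
- set_mark (a point): red paint mark on the brass nut's upper face, 14 mm off the spindle axis. Point on that mark.
- jam_nut: second nut (lock nut): grey metal hexagon with a yellow mark, 50 mm across flats, 58 mm over corners, 26 mm thick, on the same spindle above the brass nut. Origin: centre of its underside on the axis; z up along the axis; flats face its x axis and every 60 degrees from there. Starts 4 to 13 mm clear of the brass nut; at contact its origin is 20 mm above the brass nut's.
- jam_turn (a joint): angle of the lock nut, rad: grows as it is turned clockwise seen from the free end, which runs it down 4 mm per rad (25 mm a turn, fast multi-start thread). 1.1 to 3.3 rad to contact. Thread friction 0.2 Nm holds it where it is left. At 0 its underside is 120 mm along the axis. It is tight when it presses with 40 N: about 0.4 Nm, 0.25 rad past contact; 0.5 rad past contact is a good firm turn (65 N).
- set_height (a joint): setting of the brass nut: how far (m) it stands below its highest setting, at which its underside lies 93 mm along the axis from spindle_foot; it does not give when pressed
- socket_rack: fixed red base 100 x 100 mm with four steel sockets standing on it, 90 mm high in all. Origin: centre of its underside.
- oil_bottle: yellow oil bottle, 60 mm across, 150 mm high, standing. Loose bystander, leave alone. Origin: centre of its underside.
- socket: big steel wrench socket standing upright, 44 mm across, 70 mm high. Loose bystander, leave alone. Origin: centre of its underside.
- grease_tin: grease tin, 80 mm across, 75 mm high. Loose bystander, leave alone. Origin: centre of its underside.
- cup: blue cup without handle, 72 mm across, 90 mm high. Loose bystander, leave alone. Origin: centre of its underside.
- bolt_jar: amber jar with steel lid, 72 mm across, 100 mm high. Loose bystander, leave alone. Origin: centre of its underside.
- wrench: wrench lying flat, 200 mm long along its x, under 25 mm high. Loose bystander, leave alone. Origin: centre of its underside.
- hammer: hammer lying flat, 220 mm long along its x, head about 0.1 m from the origin on +x, under 45 mm high. Loose bystander, leave alone. Origin: centre of its underside.
- screwdriver: yellow screwdriver lying flat, 200 mm long along its x. Loose bystander, leave alone. Origin: centre of its underside.
Not all that is in view belongs to the job. Leave any purple look-alike of the fixture alone.

How it is judged (in metres and radians):
On the way, in this order (a step that is already met when the one before it is completed fails the run):
1. the can stands upright on the table, let go, more than 100 mm from the pad's centre (linear speed of can below 0.02 m/s and angle between can's own z axis and vertical below 0.1 rad and contact force between the fingers and can below 0.1 N and horizontal distance between can and pad above 0.1 m and height (world z) of can below 0.01 m), for 0.2 s.
2. the grey nut is tightened against the brass nut: it presses on it with more than 40 N (contact force between jam_nut and set_nut above 40 N), for 0.1 s.
At the end, for the whole second after the job is handed in: The can stands upright (within 0.1 rad), at rest and let go, on the pad with its axis within 15 mm of the pad's centre; the grey nut still presses on the brass nut with more than 15 N; the brass nut has not turned (its mark within 6 mm of where it was) (linear speed of can below 0.02 m/s and angle between can's own z axis and vertical below 0.1 rad and contact force between the fingers and can below 0.1 N and horizontal distance between can and pad below 0.015 m and height (world z) of can between 0.002 and 0.009 m and contact force between jam_nut and set_nut above 15 N and distance of set_mark from where it was at the start of the episode below 0.006 m); the robot touches nothing.
It fails at once if the can tips over (more than 0.6 rad) (angle between can's own z axis and vertical above 0.6 rad).
It fails at once if the brass nut is turned (its mark moves more than 8 mm) (distance of set_mark from where it was at the start of the episode above 0.008 m).
It fails at once if a bystander is moved by more than 30 mm (distance of any of oil_bottle, socket, grease_tin, cup, bolt_jar, wrench, hammer, screwdriver from where it was at the start of the episode above 0.03 m).
It also fails if it takes over 72 s, if anything falls off the work surface, if the arm or the gripper's body presses on something with over 40 N, if the wrist force passes 120 N, or if a joint passes its speed limit or range.

ROBOT

A 7-joint arm with a two-finger parallel gripper is mounted at the origin on the work surface. World frame = base frame: x ahead of the robot, y to its left, z up, the work surface at z = 0. Lengths are in m, angles in degrees, forces in N, time in s.
With the tool pointing down it reaches from about 0.425 to 0.825 m from the base axis. Payload 3.6 kg.
Tool frame: the origin (TCP) lies at the very end of the fingers, on their centre line; the grasp point (between the pads) lies 19 mm behind it; z points along the fingers, x is the direction in which the jaws open and shut, and the axes are right-handed (so a half turn about z gives the same grasp; the last joint's range is limited). The gripper opens to 85 mm and grips with 20 to 120 N. Pads are 22 mm wide; open, the fingers measure 114 mm over their backs; the gripper's body (76 mm by 85 mm) begins 54 mm behind the grasp point. The pads swing forward as they close: fully open they stand 13 mm farther back than shut.
Start: joints at [-70.961, 35.231, -0.722, 81.555, 0.464, 63.22, -2.315], TCP at [0.228, 0.609, 0.231] pointing down, gripper open.
Joint ranges: [-178.69, 178.69], [-17.37, 117.87], [-77.05, 75.6], [15.02, 138.74], [-78.02, 258.01], [0.78, 113.62], [-162.83, 162.83]. Speed limits (degrees/s): [159.86, 159.86, 180, 180, 180, 180, 180].

INTERFACE

Orientations are given as [roll, pitch, yaw] about the fixed x, y, z axes, in that order (R = Rz(yaw) Ry(pitch) Rx(roll)).
In Python, from cell import * gives the robot as it stands.
- The arm moves only by the shell command python3 -m handwheel 'ROWS' [FORCE]. ROWS is JSON, a list of rows, each a list of 5 numbers: the finger opening in mm, from 0 to 85.4, then the shift along the tool's x, y, z scaled (see below), then the turn about the tool's z scaled (see below). In form: [[jaw, x, y, z, roll], ...]. A call has 1 to 12 rows; each row is the pose to reach, as a shift and turn from the pose commanded when the call began, along the tool's axes at that moment, turning the shorter way round; what a row does not reach only later rows make up. The controller multiplies each number of a shift by 0.25 m and each number of a turn by 180 degrees. A row lasts 1/10 s, in which the tool goes at most 50 mm and 8.59 degrees, less where a joint would pass 70% of its speed; a pose out of reach is approached as far as the arm can. A call with a number of a shift or a turn outside -1 to 1 is refused whole. A call with a gripper value outside its range is refused whole. The fingers move at their own pace and stop on an object; FORCE is the grip in N (left out, the last holds). Time passes only in rows, so rows that repeat a pose let the fingers close. It gives the time, the measured TCP pose, the force and the opening at its end, in the units of the state.
- get_state(): the state, without advancing time (a new reading comes with each control period).
- get_image(name): name is "scene" or "top" or "wrist"; returns the picture (384x512x3 uint8, red, green, blue); there is no depth.
- camera_info(name): a dict with "K" (3x3 intrinsics, pixels), "R" (3x3) and "t" (3): a world point X has camera coordinates R X + t. Camera axes: x right, y down, z forward; pixel columns grow to the right and rows downward; lengths in m; the calibration is good to about 2 mm. A picture is of the moment at which its call begins: read the wrist's pose just before it. camera_info takes no time and is no camera call; for the wrist camera it gives the pose at the moment of the call.
- close_job(): hands the job in, once; it reports no verdict.
The state is a dict: "time": time; "joints": joint angles; "joint_vel": joint speeds; "joint_efforts": joint torques, N m; "ee_pos": TCP position; "tool_rot": TCP orientation; "ft_force": force on the tool from outside, world axes, zero at the start; "torque": the same for the moment, N m; "finger_gap": opening from 0.0 (shut) to 1.0 (fully open).
Only numpy, scipy, OpenCV 4.12 (cv2) and the standard library are available. Lean on these libraries where they do the work, as an engineer would, in place of code of your own. Each camera call takes 0.05 s, during which the arm holds its last target. There are 200 camera calls.

## Working session

There is one attempt and no reset: what is moved stays moved. The work goes in short steps, Python scripts to look and compute and a shell command to move; the robot and the scene stay as the last step left them, time stands still between calls to the robot, and variables do not carry over. Pictures are saved under pics/ and viewed, on a budget of 10 in all, crops included, one or two more only if the job needs it, and the job is handed in when it is done.

```bash
ls; mkdir -p pics
python3 - <<'E'
from cell import *
import cv2,numpy as np
print(get_state())
a=[]
for n in("scene","top"):
    i=get_image(n);cv2.imwrite(f"pics/{n}0.png",i[:,:,::-1]);c=camera_info(n);print(n,c)
E
```

```text
pics
{'time': 0.0, 'joints': array([-70.9602867 ,  35.29087493,  -0.72247334,  81.64206844,
         0.46529238,  63.21862603,  -2.31610949]), 'joint_vel': array([-0.02517501,  0.04120112,  0.03221354, -0.00866605, -0.00935738,
       -0.03394348, -0.05725717]), 'joint_efforts': array([ 9.51635980e-05, -4.69227970e+01,  2.59046517e-01, -1.71026784e+01,
        9.92343994e-03,  9.87895648e-03, -6.66451854e-07]), 'ee_pos': array([0.22798216, 0.60788694, 0.23011544]), 'tool_rot': array([1.79996541e+02, 1.48630764e-01, 6.94446262e+01]), 'ft_force': array([ 0.28163899,  0.32618118, -0.34896696]), 'torque': array([-0.01302976,  0.00580941,  0.02050693]), 'finger_gap': 1.0062271413661252}
scene {'K': array([[396.79814838,   0.        , 257.64098756],
       [  0.        , 396.79814838, 185.51817631],
       [  0.        ,   0.        ,   1.        ]]), 'R': array([[-0.60640378,  0.79503975,  0.01364779],
       [ 0.51080704,  0.4026488 , -0.75957232],
       [-0.60938545, -0.45363614, -0.65027965]]), 't': array([ 0.31843922, -0.19338216,  1.80480088])}
top {'K': array([[460.54515056,   0.        , 255.55057266],
       [  0.        , 460.54515056, 192.51125535],
       [  0.        ,   0.        ,   1.        ]]), 'R': array([[-0.01792385, -0.9998365 ,  0.00238865],
       [-0.98183393,  0.01714968, -0.18896564],
       [ 0.18889378, -0.00573225, -0.98198079]]), 't': array([2.98963248e-04, 5.43354645e-01, 1.31937714e+00])}
```

Run:
```python
import cv2
for n in("scene","top"):
    i=cv2.imread(f"pics/{n}0.png");cv2.imwrite(f"pics/{n}0b.png",cv2.resize(i,(768,576),interpolation=cv2.INTER_CUBIC))
```

```text
(no output)
```

View pics/scene0b.png

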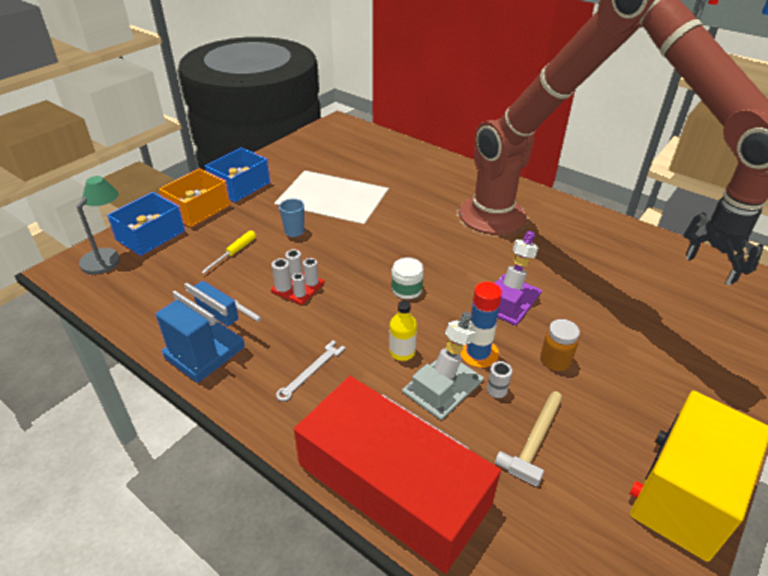

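View pics/top0b.png

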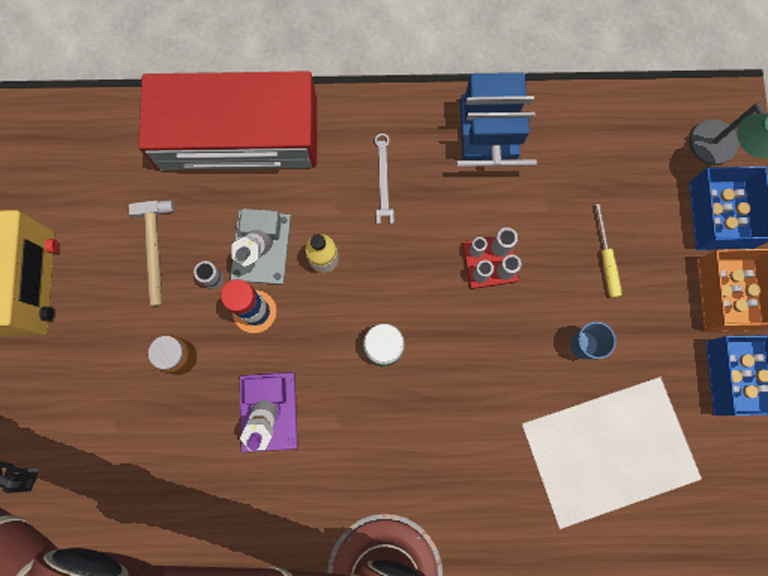

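Scene: the grey fixture is at (443,385), the can on its pad at (483,330), and the purple look-alike at (517,290). Top: the fixture is at (260,245), the can cap at (238,297) on the pad at (250,310), and the purple one at (268,412). I choose the grey fixture with the orange pad, and will check it in a close crop.

```bash
cat > h.py <<'E'
from cell import *
import cv2,numpy as np
from scipy.spatial.transform import Rotation as Ro
def proj(c,X):
    X=np.atleast_2d(X)@c["R"].T+c["t"]; p=X@c["K"].T; return p[:,:2]/p[:,2:]
def ray(c,p):
    d=c["R"].T@np.linalg.solve(c["K"],[p[0],p[1],1]); return -c["R"].T@c["t"],d/np.linalg.norm(d)
def onz(c,p,z):
    o,d=ray(c,p); return o+d*(z-o[2])/d[2]
E
python3 - <<'E'
from h import *
def crop(f,x,y,w,h,s):return cv2.resize(cv2.imread(f)[y:y+h,x:x+w],None,fx=s,fy=s,interpolation=cv2.INTER_CUBIC)
a=crop("pics/top0.png",130,130,66,100,6);b=crop("pics/scene0.png",265,180,66,100,6)
cv2.imwrite("pics/c1.png",np.hstack([a,b]))
i=cv2.imread("pics/top0.png");h=cv2.cvtColor(i,cv2.COLOR_BGR2HSV)
c=camera_info("top")
m=cv2.inRange(h,(8,180,180),(16,255,255));m[:,:130]=0;m[:,200:]=0;m[:180]=0;m[225:]=0
ys,xs=np.where(m);print("orange",len(xs),xs.min(),xs.max(),ys.min(),ys.max())
for p in[(xs.min(),ys[xs.argmin()]),(xs.max(),ys[xs.argmax()]),(xs[ys.argmax()],ys.max())]:print(p,onz(c,p,.004))
m=cv2.inRange(h,(0,190,120),(5,255,255));m[:,:135]=0;m[:,190:]=0;m[:180]=0;m[220:]=0
ys,xs=np.where(m);print("cap",len(xs),xs.mean(),ys.mean(),onz(c,(xs.mean(),ys.mean()),.19))
E
```

```text
Traceback (most recent call last):
ValueError: zero-size array to reduction operation minimum which has no identity
```

View pics/c1.png

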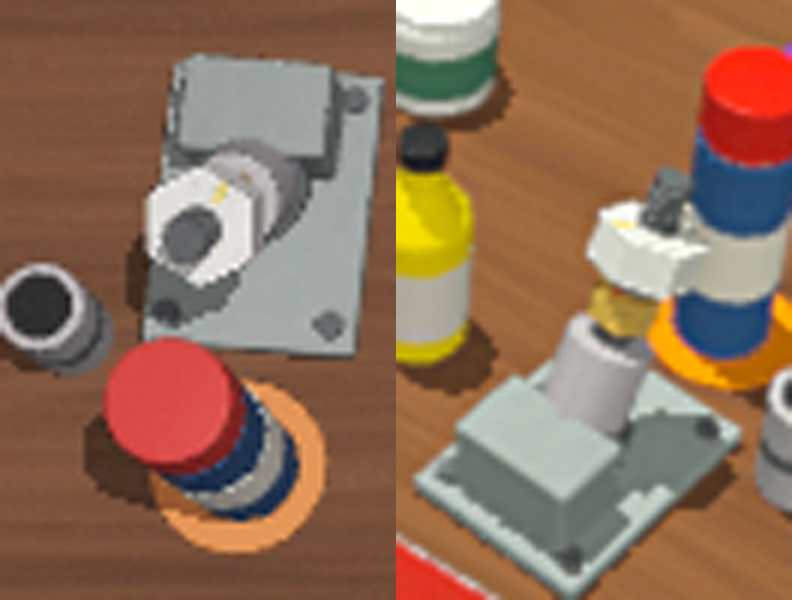

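The crop confirms it: grey fixture, white/grey nut with a yellow mark and a gap above the brass nut, can on the orange pad. Now I fit poses.

```bash
cat >> h.py <<'E'
def fixpts(x,y,yaw,L):
    R=Ro.from_euler('z',yaw).as_matrix(); return L@R.T+[x,y,0]
E
python3 - <<'E'
from h import *
from scipy.optimize import least_squares
T=camera_info("top");S=camera_info("scene")
A=np.array([-np.sin(np.radians(25)),0,np.cos(np.radians(25))]);foot=np.array([.03,0,.02])
end=foot+.176*A
# fixture local, x rear ; y left(+)
L=np.array([[.09,-.055,.012],[-.06,-.055,.012],[-.06,.055,.012],end])
pt=np.array([[383,78],[355,353],[143,340],[190,235]])/6+[130,130]
Ls=np.array([[.09,.055,.012],[.09,-.055,.012],[-.06,.055,.012],end])
ps=(np.array([[575-396,598],[415-396,482],[740-396,432],[672-396,180]]))/6+[265,180]
def f(p):
    return np.r_[(proj(T,fixpts(*p[:3],L))-pt).ravel(),(proj(S,fixpts(*p[:3],Ls))-ps).ravel()]
r=least_squares(f,[.65,.2,0]);print(r.x,np.degrees(r.x[2]));print(r.fun.reshape(-1,2).round(1))
x,y,w=r.x
print("end",fixpts(x,y,w,end[None]),"pad guess",fixpts(x,y,w,np.array([[-.116,0,0]])))
# can: cap top top-view centre, scene
print("cap top",onz(T,(130+165/6,130+400/6),.19))
print("cap scene",onz(S,(265+(756-396)/6,180+75/6),.19))
for p in[(325,460),(235,552)]:print("pad edge",onz(T,(130+p[0]/6,130+p[1]/6),.004))
# bystanders tops (768 px)
for n,p,z in[("socket",(206,272),.07),("oil",(319,243),.15),("jar",(166,351),.1),("tin",(383,343),.075),("purple_end",(255,441),.18),("hammerend",(155,303),.02),("hammerhead",(151,207),.03),("purple plate",(241,450),.012),("purple plate",(297,448),.012)]:
    print(n,onz(T,(p[0]/1.5,p[1]/1.5),z).round(3))
s=get_state();print(camera_info("wrist"))
E
```

```text
[ 0.63130385  0.24590926 -0.07378074] -4.2273250265308295
[[-1.2 -1.5]
 [-0.5 -0.4]
 [-0.9 -0.3]
 [-1.3  0.3]
 [-0.6 -1.2]
 [-1.1 -0.8]
 [-0.3 -1.4]
 [-0.2 -1.5]]
end [[0.58704378 0.24918074 0.17951017]] pad guess [[0.51561944 0.25446006 0.        ]]
cap top [0.50997767 0.25302826 0.19      ]
cap scene [0.50643412 0.25123022 0.19      ]
pad edge [0.512133   0.20986429 0.004     ]
pad edge [0.46566375 0.25496556 0.004     ]
socket [0.579 0.339 0.07 ]
oil [0.613 0.11  0.15 ]
jar [0.422 0.402 0.1  ]
tin [ 0.433 -0.007  0.075]
purple_end [0.256 0.217 0.18 ]
hammerend [0.528 0.453 0.02 ]
hammerhead [0.728 0.467 0.03 ]
purple plate [0.235 0.274 0.012]
purple plate [0.237 0.165 0.012]
{'K': array([[342.69585382,   0.        , 256.5513376 ],
       [  0.        , 342.69585382, 195.35905925],
       [  0.        ,   0.        ,   1.        ]]), 'R': array([[ 0.35112612,  0.93632601, -0.00201041],
       [ 0.89556423, -0.3352121 ,  0.29257062],
       [ 0.27326757, -0.10452964, -0.95624181]]), 't': array([-0.6495633 , -0.03688271,  0.37975334])}
```

```bash
cat >> h.py <<'E'
def go(target,yaw,s=None):
    s=s or get_state(); R=Ro.from_euler('xyz',s["tool_rot"],degrees=True).as_matrix()
    d=R.T@(np.array(target)-s["ee_pos"]); dy=-(yaw-s["tool_rot"][2]); dy=(dy+180)%360-180
    print("shift/0.25",(d/.25).round(4),"turn/180",round(dy/180,4),"deg",round(dy,1),"dist",np.linalg.norm(d).round(3))
E
python3 - <<'E'
from h import *
c=camera_info("wrist");s=get_state();R=Ro.from_euler('xyz',s["tool_rot"],degrees=True).as_matrix()
print("cam in tool",R.T@(-c["R"].T@c["t"]-s["ee_pos"]),"fwd",R.T@c["R"][2])
go([.47,.25,.33],86)
E
```

```text
cam in tool [ 0.00068129 -0.07583035 -0.14237469] fwd [3.06983220e-04 2.92552426e-01 9.56249436e-01]
shift/0.25 [-1.0018  1.4091 -0.3966] turn/180 -0.092 deg -16.6 dist 0.443
```

```bash
python3 -m handwheel '[[85,-0.1,0.14,-0.1,-0.03],[85,-0.2,0.28,-0.2,-0.06],[85,-0.3,0.42,-0.3,-0.092],[85,-0.4,0.56,-0.4,-0.092],[85,-0.5,0.7,-0.4,-0.092],[85,-0.5,0.7,-0.4,-0.092]]'; python3 -c "
from h import *
go([.47,.25,.33],86)"
```

```text
time: 0.7
ee_pos: [0.3543, 0.4233, 0.3323]
tool_rot: [179.7, 0.2, 85.2]
ft_force: [0.4, 0.3, -0.5]
finger_gap: 0.994
shift/0.25 [-0.6526  0.5186  0.0138] turn/180 -0.0042 deg -0.8 dist 0.208
```

```bash
python3 -m handwheel '[[85,-0.16,0.12,0,0],[85,-0.32,0.25,0,0],[85,-0.48,0.38,0,0],[85,-0.65,0.52,0.01,-0.004],[85,-0.65,0.52,0.01,-0.004],[85,-0.65,0.52,0.01,-0.004]]'
python3 - <<'E'
from h import *
s=get_state();print(s["ee_pos"],s["tool_rot"]);c=camera_info("wrist")
i=get_image("wrist")[:,:,::-1];cv2.imwrite("pics/w1.png",i);np.save("w1.npy",c)
cv2.imwrite("pics/w1b.png",cv2.resize(i,(768,576),interpolation=cv2.INTER_CUBIC))
E
```

```text
time: 1.3
ee_pos: [0.4674, 0.2568, 0.328]
tool_rot: [-179.9, 0.1, 86.4]
ft_force: [-0.9, 0.3, 0.5]
finger_gap: 0.998
[0.4674247  0.25680647 0.32804642] [-1.79935836e+02  8.38490746e-02  8.64234485e+01]
```

View pics/w1b.png

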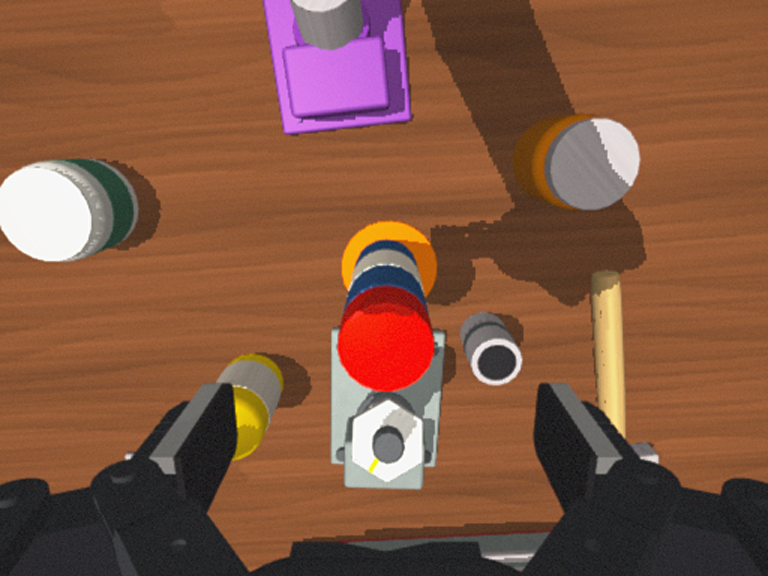

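Wrist view: cap top is centred at (386,341), pad spans columns 342–437 with its near edge at row 221, spindle end at (388,445), yellow mark at (375,465). The nut's flats already face left and right.

Run:
```python
from h import *
from scipy.optimize import least_squares
T=camera_info("top");S=camera_info("scene");W=np.load("w1.npy",allow_pickle=True).item()
A=np.array([-np.sin(np.radians(25)),0,np.cos(np.radians(25))]);foot=np.array([.03,0,.02]);end=foot+.176*A
o=lambda p,k:(np.array(p)+.5)/k-.5
pt=o([[383,78],[355,353],[143,340],[190,235]],6)+[130,130]
ps=o([[179,598],[19,482],[344,432],[276,180]],6)+[265,180]
pw=o([[388,445],[332,332],[445,332]],1.5)
L=np.array([[.09,-.055,.012],[-.06,-.055,.012],[-.06,.055,.012],end])
Ls=np.array([[.09,.055,.012],[.09,-.055,.012],[-.06,.055,.012],end])
Lw=np.array([end,[-.06,-.055,.012],[-.06,.055,.012]])
f=lambda p:np.r_[(proj(T,fixpts(*p,L))-pt).ravel(),(proj(S,fixpts(*p,Ls))-ps).ravel(),2*(proj(W,fixpts(*p,Lw))-pw).ravel()]
r=least_squares(f,[.65,.2,0],loss='soft_l1');x=r.x;print(x,np.degrees(x[2]));print(r.fun.reshape(-1,2).round(1))
print("end",fixpts(*x,end[None]),"pad",fixpts(*x,np.array([[-.116,0,0]])))
# cap circle by colour
im=cv2.imread("pics/w1.png");h=cv2.cvtColor(im,cv2.COLOR_BGR2HSV)
m=cv2.inRange(h,(0,200,225),(6,255,255));m[:180]=0;m[280:]=0
n,l,st,ce=cv2.connectedComponentsWithStats(m);k=1+st[1:,4].argmax();print("cap",st[k],ce[k],onz(W,ce[k],.194))
m=cv2.inRange(h,(10,200,120),(20,255,255));m[:,:220]=0;m[:,300:]=0;m[:140]=0;m[220:]=0
ys,xs=np.where(m);P=np.array([onz(W,p,.004)[:2] for p in cv2.convexHull(np.c_[xs,ys].astype(np.int32))[:,0]])
P=P[P[:,0]<.515];q=least_squares(lambda c:np.hypot(*(P-c).T)-.0445,[.51,.25],loss='soft_l1',f_scale=.002).x;print("pad",q)
# back-project white nut top
m=cv2.inRange(h,(0,0,120),(179,40,255));print(im[297-5,260-10:260+30:4].tolist())
print("cap scene",onz(S,o([360,75],6)+[265,180],.194),"cap top",onz(T,o([165,400],6)+[130,130],.194))
```

```text
[ 0.62994637  0.24883116 -0.07473571] -4.282040669741723
[[-1.7 -0.6]
 [-1.1  0.4]
 [-1.4  0.6]
 [-2.   1.2]
 [ 0.8 -0.5]
 [ 0.3 -0.3]
 [ 1.1 -0.8]
 [ 1.3 -0.9]
 [-0.1  3.4]
 [-3.  -1.2]
 [ 0.   0.6]]
end [[0.58568945 0.25214491 0.17951017]] pad [[0.51427018 0.25749244 0.        ]]
cap [ 225  208   64   53 2676] [256.71748879 232.7970852 ] [0.5104058  0.25513778 0.194     ]
pad [0.50910968 0.25824258]
[[83, 82, 82], [129, 128, 124], [126, 123, 122], [123, 123, 121], [80, 76, 78], [185, 194, 198], [247, 247, 247], [247, 247, 247], [94, 96, 92], [107, 114, 107]]
cap scene [0.5097694  0.25107478 0.194     ] cap top [0.51037601 0.25331736 0.194     ]
```

```bash
python3 -c "
from h import *
go([.510,.255,.14],86.4)"
```

```text
shift/0.25 [-0.007   0.1779  0.7525] turn/180 0.0016 deg 0.3 dist 0.193
```

```bash
python3 -m handwheel '[[85,0,0.178,0,0],[85,0,0.178,0.15,0],[85,0,0.178,0.3,0],[85,0,0.178,0.3,0]]'; python3 -c "
from h import *
go([.510,.255,.14],86.4)"
```

```text
time: 1.75
ee_pos: [0.5061, 0.2576, 0.2485]
tool_rot: [-179.3, 0.3, 87.0]
ft_force: [-0.7, -0.2, 0.5]
finger_gap: 0.995
shift/0.25 [-0.0075  0.0215  0.4336] turn/180 0.0033 deg 0.6 dist 0.109
```

```bash
python3 -m handwheel '[[85,-0.01,0.01,0.1,0],[85,-0.01,0.01,0.25,0],[85,-0.01,0.01,0.38,0],[85,-0.01,0.01,0.43,0],[85,-0.01,0.01,0.43,0],[85,-0.01,0.01,0.43,0]]' 40
python3 - <<'E'
from h import *
s=get_state();print(s["ee_pos"],s["tool_rot"]);
i=get_image("wrist")[:,:,::-1];cv2.imwrite("pics/w2.png",i)
E
```

```text
time: 2.35
ee_pos: [0.5143, 0.2553, 0.1482]
tool_rot: [179.8, -0.1, 86.8]
ft_force: [-0.1, 0.5, 1.5]
finger_gap: 0.998
[0.51431008 0.25527683 0.14821513] [ 1.79841937e+02 -1.23975732e-01  8.67916963e+01]
```

View pics/w2.png

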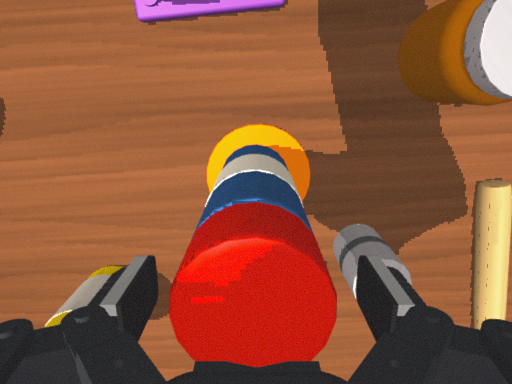

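The can sits between the fingers (cap centred near column 254, fingers at 140 and 380). Closing.

```bash
python3 -m handwheel '[[50,0,0,0,0],[50,0,0,0,0],[50,0,0,0,0],[50,0,0,0,0],[50,0,0,0,0],[50,0,0,0,0]]' 40;  python3 -m handwheel '[[50,0,0,-0.05,0],[50,0,0,-0.16,0],[50,0,0,-0.16,0]]'; python3 -c "
from h import *
go([.475,.115,.20],86.4)"
```

```text
time: 3.0
ee_pos: [0.5144, 0.2541, 0.1479]
tool_rot: [179.8, -0.1, 86.7]
ft_force: [-0.6, -0.5, 5.0]
finger_gap: 0.673
time: 3.3
ee_pos: [0.5153, 0.2548, 0.1896]
tool_rot: [179.7, -0.2, 86.7]
ft_force: [2.0, 0.9, -2.4]
finger_gap: 0.67
shift/0.25 [-0.5674 -0.1286 -0.0445] turn/180 0.0018 deg 0.3 dist 0.146
```

```bash
python3 -m handwheel '[[50,-0.1,-0.02,0,0],[50,-0.22,-0.05,0,0],[50,-0.34,-0.08,0,0],[50,-0.46,-0.1,0,0],[50,-0.57,-0.13,0,0],[50,-0.57,-0.13,0,0],[50,-0.57,-0.13,0,0],[50,-0.57,-0.13,0.08,0],[50,-0.57,-0.13,0.12,0],[50,-0.57,-0.13,0.15,0],[50,-0.57,-0.13,0.15,0]]'; python3 -c "
from h import *
s=get_state();print(s['ee_pos'],s['ft_force'])"
```

```text
time: 4.4
ee_pos: [0.472, 0.1139, 0.1476]
tool_rot: [-179.8, 0.0, 86.8]
ft_force: [-0.4, -0.0, -1.8]
finger_gap: 0.669
[0.47198263 0.11389496 0.14762764] [-0.42633023 -0.02769142 -1.75525607]
```

```bash
python3 -m handwheel '[[50,0,0,0.008,0],[50,0,0,0.014,0],[50,0,0,0.018,0],[50,0,0,0.018,0]]'; python3 -c "
from h import *
s=get_state();print(s['ee_pos'],s['ft_force'])"
```

```text
time: 4.8
ee_pos: [0.4728, 0.1133, 0.1445]
tool_rot: [180.0, -0.0, 86.7]
ft_force: [-0.6, -0.6, -3.1]
finger_gap: 0.671
[0.47281663 0.11333211 0.14447005] [-0.5688559  -0.58447836 -3.0766956 ]
```

```bash
python3 -m handwheel '[[50,0,0,0.006,0],[50,0,0,0.01,0],[50,0,0,0.01,0]]'
```

```text
time: 5.1
ee_pos: [0.4734, 0.1133, 0.1439]
tool_rot: [179.9, -0.0, 86.7]
ft_force: [-2.6, -1.2, 11.2]
finger_gap: 0.67
```

```bash
python3 -c "
from h import *
s=get_state();print(s['ee_pos'],s['ft_force'])"
```

```text
[0.47342277 0.11333944 0.1438644 ] [-2.64402555 -1.24877087 11.20886973]
```

Contact with the table. Now releasing and going up.

```bash
python3 -m handwheel '[[60,0,0,0,0],[70,0,0,0,0],[85,0,0,0,0],[85,0,0,0,0],[85,0,0,0,0],[85,0,0,-0.1,0],[85,0,0,-0.25,0],[85,0,0,-0.4,0],[85,0,0,-0.55,0],[85,0,0,-0.7,0],[85,0,0,-0.7,0]]'; python3 -c "
from h import *
go([.52,.253,.31],85.7)"
```

```text
time: 6.2
ee_pos: [0.4756, 0.1141, 0.322]
tool_rot: [179.4, -0.2, 86.7]
ft_force: [0.2, -0.9, -0.6]
finger_gap: 0.997
shift/0.25 [0.5646 0.1448 0.0518] turn/180 0.0057 deg 1.0 dist 0.146
```

```bash
python3 -m handwheel '[[85,0.15,0.04,0.02,0],[85,0.3,0.1,0.05,0],[85,0.45,0.14,0.05,0],[85,0.56,0.14,0.05,0.005],[85,0.56,0.14,0.05,0.005],[85,0.56,0.14,0.05,0.005],[85,0.56,0.14,0.05,0.005]]'
python3 - <<'E'
from h import *
s=get_state();print(s["ee_pos"],s["tool_rot"]);c=camera_info("wrist")
i=get_image("wrist")[:,:,::-1];cv2.imwrite("pics/w3.png",i);np.save("w3.npy",c)
t=get_image("top")[:,:,::-1];cv2.imwrite("pics/top3.png",t)
t=get_image("scene")[:,:,::-1];cv2.imwrite("pics/scene3.png",t)
z=lambda a,k,x,y,w,h:cv2.resize(a[y:y+h,x:x+w],None,fx=k,fy=k,interpolation=cv2.INTER_CUBIC)
cv2.imwrite("pics/w3b.png",np.hstack([z(i,3,180,130,150,190),z(t,5,130,130,70,114)]))
E
```

```text
time: 6.9
ee_pos: [0.5158, 0.2493, 0.3038]
tool_rot: [-180.0, 0.1, 85.7]
ft_force: [0.3, 0.2, -0.1]
finger_gap: 0.996
[0.51575858 0.24933799 0.30377783] [-1.79964713e+02  1.07191429e-01  8.57079254e+01]
```

View pics/w3b.png

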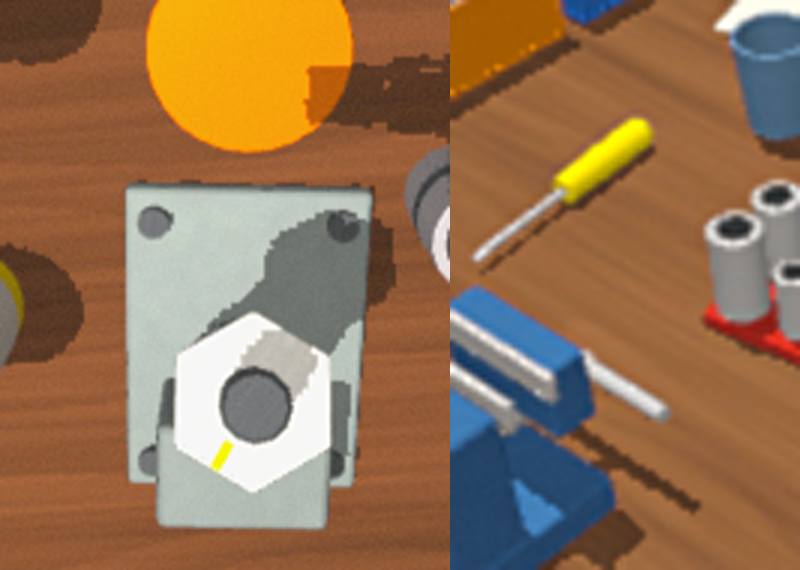

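The clean view, nearly along the axis, shows hex corners at crop (252,312),(330,355),(330,445),(252,491),(175,445),(175,355). The spindle end is at (255,405), plate front corners at (127,186) and (372,188), and the whole pad is clear.

Run:
```python
from h import *
from scipy.optimize import least_squares
W=np.load("w3.npy",allow_pickle=True).item()
A=np.array([-np.sin(np.radians(25)),0,np.cos(np.radians(25))]);foot=np.array([.03,0,.02]);end=foot+.176*A
X=np.array([np.cos(np.radians(25)),0,np.sin(np.radians(25))]);Y=np.array([0,1.,0])
o=lambda p:(np.array(p)+.5)/3-.5+[180,130]
hexp=o([[252,312],[330,355],[330,445],[252,491],[175,445],[175,355]])
fx=o([[255,405],[127,186],[372,188]]);Lf=np.array([end,[-.06,-.055,.012],[-.06,.055,.012]])
def H(s,a):
    k=np.pi+a-np.arange(6)*np.pi/3   # first corner toward -x (image up), then +y (image right)
    return foot+A*s+.05/3**.5*(np.outer(np.cos(k),X)+np.outer(np.sin(k),Y))
f=lambda p:np.r_[(proj(W,fixpts(*p[:3],Lf))-fx).ravel(),(proj(W,fixpts(*p[:3],H(p[3],p[4])))-hexp).ravel()]
r=least_squares(f,[.63,.249,-.0747,.14,0]);p=r.x;print(p,np.degrees(p[[2,4]]));print(r.fun.reshape(-1,2).round(1).tolist())
nc=fixpts(*p[:3],(foot+A*(p[3]-.013))[None])[0];print("nut centre",nc,"end",fixpts(*p[:3],end[None])[0], "top",fixpts(*p[:3],(foot+A*p[3])[None])[0])
im=cv2.imread("pics/w3.png");h=cv2.cvtColor(im,cv2.COLOR_BGR2HSV);print(im[150,255],im[158,288])
m=cv2.inRange(h,(10,200,100),(24,255,255));m[:,:215]=0;m[:,310:]=0;m[190:]=0
n,l,st,ce=cv2.connectedComponentsWithStats(m);k=1+st[1:,4].argmax();print("pad",st[k],ce[k],onz(W,ce[k],.004))
go([nc[0],nc[1],.25],85.7)
```

```text
[ 0.62947466  0.24829938 -0.08832217  0.14023569  0.01109465] [-5.06048763  0.63567658]
[[0.2, 0.3], [-1.2, 0.5], [0.3, 1.0], [0.1, -0.8], [-0.2, -0.3], [0.1, -0.0], [0.2, 0.0], [-0.0, -0.1], [0.2, -0.3]]
nut centre [0.60579519 0.25039625 0.1353147 ] end [0.58526683 0.25221409 0.17951017] top [0.60032257 0.25088087 0.1470967 ]
[ 10 166 247] [ 10  92 185]
pad [ 228  111   70   70 3810] [262.6832021  145.67191601] [0.50881631 0.2583837  0.004     ]
shift/0.25 [0.0304 0.3583 0.2177] turn/180 -0.0 deg -0.0 dist 0.105
```

```bash
python3 -m handwheel '[[85,0.03,0.12,0,0],[85,0.03,0.24,0.05,0],[85,0.03,0.358,0.15,0],[85,0.03,0.358,0.3,0],[85,0.03,0.358,0.45,0],[85,0.03,0.358,0.45,0],[85,0.03,0.358,0.45,0]]'; python3 -c "
from h import *
go([.605,.2505,.122],85.7)"
```

```text
time: 7.75
ee_pos: [0.6058, 0.2516, 0.1923]
tool_rot: [-180.0, 0.0, 85.8]
ft_force: [0.1, 0.0, 0.9]
finger_gap: 0.993
shift/0.25 [-0.0044 -0.0029  0.2814] turn/180 0.0004 deg 0.1 dist 0.07
```

```bash
python3 -m handwheel '[[85,-0.004,-0.003,0.12,0],[85,-0.004,-0.003,0.24,0],[85,-0.004,-0.003,0.28,0],[85,-0.004,-0.003,0.28,0]]';python3 -m handwheel '[[40,0,0,0,0],[40,0,0,0,0],[40,0,0,0,0],[40,0,0,0,0],[40,0,0,0,0],[40,0,0,0,0]]' 40; python3 -c "
from h import *
s=get_state();print(s['ee_pos'],s['torque'])"
```

```text
time: 8.15
ee_pos: [0.605, 0.2512, 0.1226]
tool_rot: [180.0, -0.0, 85.8]
ft_force: [1.0, -0.1, -0.1]
finger_gap: 0.996
time: 8.75
ee_pos: [0.6061, 0.2492, 0.1243]
tool_rot: [179.8, 0.1, 85.7]
ft_force: [-1.8, -2.6, 5.3]
finger_gap: 0.58
[0.60611624 0.24919811 0.12432664] [-0.75502618  0.19722694 -0.05260813]
```

Nut gripped on its flats (opening 49.5 mm). First stroke.

```bash
python3 -m handwheel '[[40,0,0.001,0.002,0.04],[40,0,0.002,0.004,0.08],[40,0,0.003,0.006,0.12],[40,0,0.0035,0.008,0.155],[40,0,0.0035,0.008,0.155]]' 60; python3 -c "
from h import *
s=get_state();print(s['ee_pos'],s['torque'])"
```

```text
time: 9.25
ee_pos: [0.6079, 0.2502, 0.1226]
tool_rot: [179.7, -0.2, 57.9]
ft_force: [-2.9, -6.5, 5.3]
finger_gap: 0.574
[0.60789813 0.25015432 0.12255937] [ 1.37370624 -0.56198631  1.3282242 ]
```

```bash
python3 -m handwheel '[[80,0,0,0,0],[80,0,0,0,0],[80,0,0,0,0],[80,0,0,-0.005,-0.04],[80,0,0,-0.005,-0.08],[80,0,0,-0.005,-0.12],[80,0,0,-0.005,-0.16],[80,0,0,-0.005,-0.21],[80,0,0,-0.005,-0.26],[80,0,0,-0.005,-0.311],[80,0,0,-0.005,-0.311]]' 60
python3 - <<'E'
from h import *
s=get_state();print(s["ee_pos"],s["tool_rot"],s['torque']);c=camera_info("wrist");np.save("w4.npy",c)
i=get_image("wrist")[:,:,::-1];cv2.imwrite("pics/w4.png",i)
E
```

```text
time: 10.35
ee_pos: [0.6058, 0.2513, 0.1212]
tool_rot: [180.0, -0.0, 114.0]
ft_force: [0.1, 0.1, -0.2]
finger_gap: 0.935
[0.60575783 0.25131422 0.12119806] [ 1.79973774e+02 -4.54230727e-02  1.13965652e+02] [ 0.00162949 -0.02559011 -0.04362404]
```

View pics/w4.png

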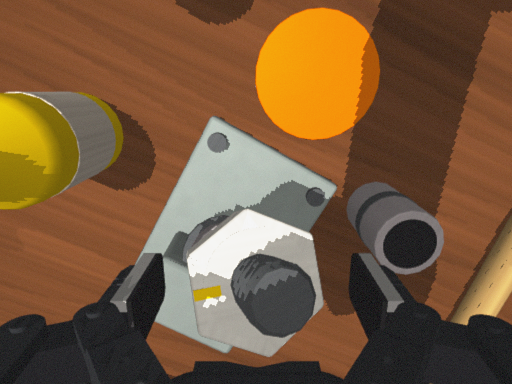

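The nut has turned and its next flats face the fingers (flats near columns 190 and 322, yellow mark at (207,293)). Next stroke.

```bash
python3 -m handwheel '[[40,0,0,0,0],[40,0,0,0,0],[40,0,0,0,0],[40,0,0,0,0],[40,0,0,0,0]]' 60;python3 -m handwheel '[[40,0,0.001,0.002,0.04],[40,-0.001,0.002,0.004,0.08],[40,-0.001,0.003,0.006,0.12],[40,-0.002,0.004,0.008,0.16],[40,-0.003,0.005,0.011,0.21],[40,-0.003,0.006,0.013,0.26],[40,-0.0035,0.006,0.015,0.311],[40,-0.0035,0.006,0.015,0.311]]' 60; python3 -c "
from h import *
s=get_state();print(s['ee_pos'],s['torque'])"
```

```text
time: 10.9
ee_pos: [0.6066, 0.2494, 0.1223]
tool_rot: [180.0, 0.2, 113.7]
ft_force: [-1.1, -2.1, 5.5]
finger_gap: 0.628
time: 11.7
ee_pos: [0.6095, 0.2495, 0.1174]
tool_rot: [179.7, -0.1, 57.8]
ft_force: [-0.9, -6.5, -1.2]
finger_gap: 0.576
[0.60952272 0.24954259 0.11735215] [ 1.12182837 -1.22407936  1.26095567]
```

```bash
python3 -m handwheel '[[80,0,0,0,0],[80,0,0,0,0],[80,0,0,0,0],[80,0,0,-0.005,-0.04],[80,0,0,-0.005,-0.08],[80,0,0,-0.005,-0.12],[80,0,0,-0.005,-0.16],[80,0,0,-0.005,-0.21],[80,0,0,-0.005,-0.26],[80,0,0,-0.005,-0.311],[80,0,0,-0.005,-0.311]]' 60
python3 - <<'E'
from h import *
s=get_state();print(s["ee_pos"],s["tool_rot"],s['torque']);c=camera_info("wrist");np.save("w5.npy",c)
a=get_image("wrist")[:,:,::-1];cv2.imwrite("pics/w5.png",a);b=get_image("scene")[:,:,::-1];cv2.imwrite("pics/s5.png",b)
z=lambda a,k,x,y,w,h:cv2.resize(a[y:y+h,x:x+w],None,fx=k,fy=k,interpolation=cv2.INTER_CUBIC)
b0=cv2.imread("pics/scene0.png");S=camera_info("scene")
A=np.array([-np.sin(np.radians(25)),0,np.cos(np.radians(25))]);foot=np.array([.03,0,.02])
for q in(.077,.093,.113,.114,.14,.176):print(q,(proj(S,fixpts(.6295,.2483,-.08,(foot+A*q)[None]))[0]-[285,195]).round(1)*8)
cv2.imwrite("pics/w5b.png",np.hstack([z(b0,8,285,195,50,65),z(b,8,285,195,50,65)]))
E
```

```text
time: 12.8
ee_pos: [0.6073, 0.2512, 0.1186]
tool_rot: [180.0, -0.1, 114.0]
ft_force: [0.6, -0.6, 0.4]
finger_gap: 0.938
[0.60728188 0.25115267 0.11862932] [ 1.79988646e+02 -5.56444263e-02  1.13957128e+02] [-0.06480184  0.02671754  0.01040741]
0.077 [128.8 326.4]
0.093 [142.4 292. ]
0.113 [159.2 248.8]
0.114 [160.  246.4]
0.14 [183.2 188.8]
0.176 [214.4 108. ]
```

View pics/w5b.png

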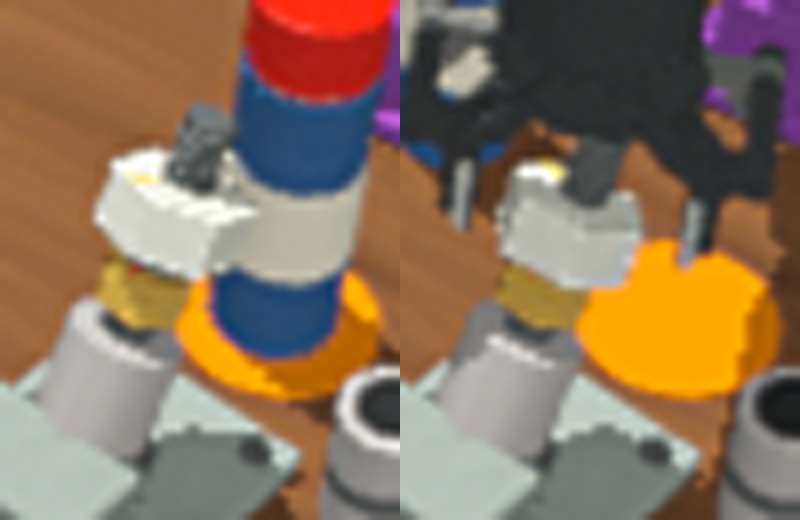

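Left is the start, right is now: the nut has come down close to the brass nut, and the red mark is hidden behind it. Continuing, with a torque reading mid-stroke.

```bash
P='from h import *
s=get_state();print(s["ee_pos"],s["torque"],s["ft_force"],s["joint_efforts"][6])'
python3 -m handwheel '[[40,0,0,0,0],[40,0,0,0,0],[40,0,0,0,0],[40,0,0,0,0],[40,0,0,0,0]]' 70;python3 -c "$P"
python3 -m handwheel '[[40,0,0.001,0.002,0.04],[40,-0.001,0.002,0.004,0.08],[40,-0.001,0.003,0.005,0.12],[40,-0.002,0.004,0.006,0.156]]'; python3 -c "$P"
python3 -m handwheel '[[40,0,0.001,0.002,0.04],[40,-0.001,0.002,0.003,0.08],[40,-0.001,0.003,0.004,0.12],[40,-0.002,0.003,0.004,0.156],[40,-0.002,0.003,0.004,0.156]]'; python3 -c "$P"
```

```text
time: 13.4
ee_pos: [0.6081, 0.2492, 0.1199]
tool_rot: [180.0, 0.2, 113.7]
ft_force: [-1.8, -2.6, 6.6]
finger_gap: 0.622
[0.60812937 0.24919178 0.11993006] [-0.77856041  0.11618903 -0.23490229] [-1.75405348 -2.58299114  6.5724713 ] 0.223721070215106
time: 13.8
ee_pos: [0.6098, 0.2499, 0.1201]
tool_rot: [179.8, 0.0, 85.5]
ft_force: [-3.5, -5.3, 6.4]
finger_gap: 0.584
[0.60982453 0.24993954 0.12011058] [-0.07429492  0.39491703  0.74322504] [-3.45905425 -5.26530425  6.38594528] 0.01090052624931559
time: 14.3
ee_pos: [0.6107, 0.2492, 0.116]
tool_rot: [179.7, -0.1, 57.8]
ft_force: [-2.5, -6.0, -1.8]
finger_gap: 0.576
[0.61065686 0.24923438 0.11599334] [ 1.25706213 -1.15977728  1.35766431] [-2.50261616 -6.02182984 -1.83980052] -1.4354953542351723
```

```bash
python3 -m handwheel '[[80,0,0,0,0],[80,0,0,0,0],[80,0,0,0,0],[80,0,0,-0.005,-0.04],[80,0,0,-0.005,-0.08],[80,0,0,-0.005,-0.12],[80,0,0,-0.005,-0.16],[80,0,0,-0.005,-0.21],[80,0,0,-0.005,-0.26],[80,0,0,-0.005,-0.311],[80,0,0,-0.005,-0.311]]' 60
python3 - <<'E'
from h import *
s=get_state();print(s["ee_pos"],s["tool_rot"],s['torque']);c=camera_info("wrist");np.save("w6.npy",c)
a=get_image("wrist")[:,:,::-1];cv2.imwrite("pics/w6.png",a);b=get_image("scene")[:,:,::-1];cv2.imwrite("pics/s6.png",b)
z=lambda a,k,x,y,w,h:cv2.resize(a[y:y+h,x:x+w],None,fx=k,fy=k,interpolation=cv2.INTER_CUBIC)
cv2.imwrite("pics/w6b.png",np.hstack([z(b,8,285,195,50,65),z(a,2,160,184,170,200)[:, :].copy()[:400]] if 0 else [z(b,8,285,195,50,65),cv2.resize(a[184:384,140:340],(400,520))]))
E
```

```text
time: 15.4
ee_pos: [0.6092, 0.2503, 0.1174]
tool_rot: [180.0, -0.0, 113.8]
ft_force: [0.8, -0.1, 0.5]
finger_gap: 0.938
[0.60918127 0.25031867 0.11736293] [ 1.79995667e+02 -4.00153527e-02  1.13754462e+02] [ 0.01688403 -0.01245037  0.03701328]
```

View pics/w6b.png

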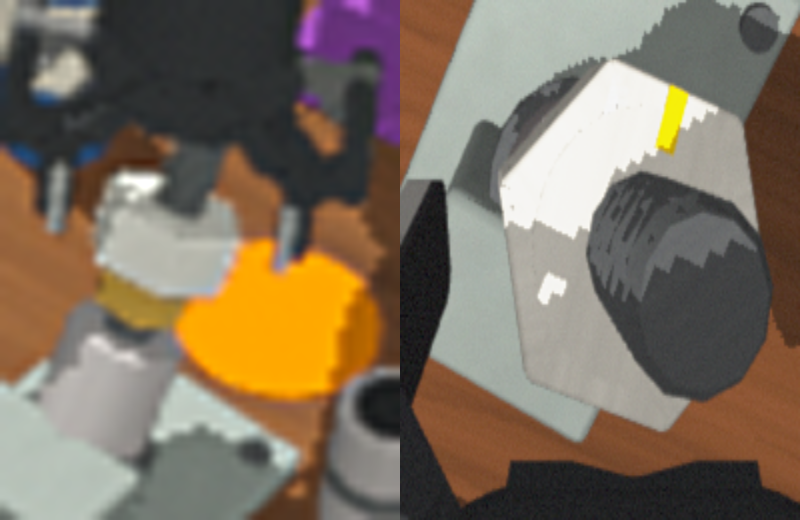

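```bash
P='from h import *
s=get_state();print(s["ee_pos"],s["torque"],s["ft_force"],s["joint_efforts"][6])'
python3 -m handwheel '[[40,0,0,0,0],[40,0,0,0,0],[40,0,0,0,0],[40,0,0,0,0],[40,0,0,0,0]]' 90;python3 -c "$P"
python3 -m handwheel '[[40,0,0.001,0.002,0.04],[40,-0.001,0.002,0.004,0.08],[40,-0.001,0.003,0.005,0.12],[40,-0.002,0.004,0.006,0.156]]'; python3 -c "$P"
python3 -m handwheel '[[40,0,0.001,0.002,0.04],[40,-0.001,0.002,0.003,0.08],[40,-0.001,0.003,0.004,0.12],[40,-0.002,0.003,0.004,0.156],[40,-0.002,0.003,0.004,0.156]]'; python3 -c "$P"
```

```text
time: 16.0
ee_pos: [0.6096, 0.2491, 0.1189]
tool_rot: [180.0, 0.1, 113.6]
ft_force: [-1.5, -1.4, 7.7]
finger_gap: 0.611
[0.60959796 0.24912469 0.11885956] [-0.80414266  0.21356766 -0.16241542] [-1.50536231 -1.37428057  7.67740335] 0.15479120425879955
time: 16.4
ee_pos: [0.6098, 0.2498, 0.119]
tool_rot: [180.0, 0.1, 85.6]
ft_force: [-7.5, -6.3, 14.5]
finger_gap: 0.596
[0.60984681 0.24976292 0.11901674] [-0.05543924  1.03935213  1.38127248] [-7.50063129 -6.32687452 14.53869902] -0.8744938485324383
time: 16.9
ee_pos: [0.6102, 0.2494, 0.1142]
tool_rot: [179.9, 0.1, 57.8]
ft_force: [-3.9, -5.7, -1.4]
finger_gap: 0.583
[0.61019398 0.24940843 0.11420194] [ 0.99218979 -0.45984564  1.3124498 ] [-3.92364064 -5.66716008 -1.36347768] -1.4984022080898285
```

Run:
```python
from h import *
S=camera_info("scene");A=np.array([-np.sin(np.radians(25)),0,np.cos(np.radians(25))]);foot=np.array([.03,0,.02])
X=np.array([np.cos(np.radians(25)),0,np.sin(np.radians(25))]);Y=np.array([0,1.,0])
def low(s,r,a):
    k=np.radians(a+np.arange(6)*60);P=foot+A*s+r/np.cos(np.pi/6)*(np.outer(np.cos(k),X)+np.outer(np.sin(k),Y))
    return ((proj(S,fixpts(.6295,.2483,-.08,P))[:,1].max()-195)*8).round(0)
for s in(.114,.11,.106,.1035,.1):print("jam",s,low(s,.025,0),low(s,.025,30))
for s in(.081,.085,.089,.093):print("brass",s,low(s,.017,0),low(s,.017,30))
```

```text
jam 0.114 286.0 283.0
jam 0.11 295.0 292.0
jam 0.106 304.0 301.0
jam 0.1035 309.0 307.0
jam 0.1 317.0 314.0
brass 0.081 345.0 343.0
brass 0.085 337.0 335.0
brass 0.089 328.0 326.0
brass 0.093 319.0 317.0
```

```bash
python3 -m handwheel '[[80,0,0,0,0],[80,0,0,0,0],[80,0,0,0,0],[80,0,0,-0.005,-0.04],[80,0,0,-0.005,-0.08],[80,0,0,-0.005,-0.12],[80,0,0,-0.005,-0.16],[80,0,0,-0.005,-0.21],[80,0,0,-0.005,-0.26],[80,0,0,-0.005,-0.311],[80,0,0,-0.005,-0.311]]' 60
cat > nut.py <<'E'
from h import *
A=np.array([-np.sin(np.radians(25)),0,np.cos(np.radians(25))]);foot=np.array([.03,0,.02])
X=np.array([np.cos(np.radians(25)),0,np.sin(np.radians(25))]);Y=np.array([0,1.,0])
Rf=Ro.from_euler('z',-.082).as_matrix();O=np.array([.6295,.2483,0])
def ang(f,c,s):
    h=cv2.cvtColor(cv2.imread(f),cv2.COLOR_BGR2HSV);m=cv2.inRange(h,(22,150,90),(32,255,255))
    m[:,:185]=0;m[:,335:]=0;m[:205]=0
    n,l,st,ce=cv2.connectedComponentsWithStats(m)
    for k in range(1,n):
        if st[k,4]<25:continue
        o,d=ray(c,ce[k]);a=Rf@A;p0=O+Rf@(foot+A*s);q=o+d*((p0-o)@a)/(d@a)-p0
        print(f,s,ce[k].round(1),st[k,4],"angle",np.degrees(np.arctan2(q@Rf@Y,q@Rf@X)).round(1),"r",np.linalg.norm(q).round(4))
E
python3 - <<'E'
from nut import *
cv2.imwrite("pics/w7.png",get_image("wrist")[:,:,::-1]);c=camera_info("wrist");np.save("w7.npy",c)
cv2.imwrite("pics/s7.png",get_image("scene")[:,:,::-1])
for n,s in((3,.14),(4,.138),(5,.134),(6,.131),(7,.13)):ang(f"pics/w{n}.png",np.load(f"w{n}.npy",allow_pickle=True).item(),s)
E
```

```text
time: 18.0
ee_pos: [0.6113, 0.2496, 0.1162]
tool_rot: [180.0, -0.0, 113.6]
ft_force: [0.2, 0.1, 0.5]
finger_gap: 0.937
pics/w3.png 0.14 [186.  230.2] 30 angle -112.0 r 0.0826
pics/w3.png 0.14 [253.4 281.6] 31 angle -28.7 r 0.0205
pics/w4.png 0.138 [206.6 292.9] 289 angle -50.8 r 0.0197
pics/w5.png 0.134 [225.3 241.7] 261 angle -113.2 r 0.019
pics/w6.png 0.131 [275.4 229.6] 235 angle -175.1 r 0.0195
pics/w7.png 0.13 [316.4 258.1] 79 angle 129.6 r 0.0237
```

```bash
P='from h import *
s=get_state();print(s["ee_pos"],s["torque"],s["ft_force"],s["joint_efforts"][6])'
python3 -m handwheel '[[40,0,0,0,0],[40,0,0,0,0],[40,0,0,0,0],[40,0,0,0,0],[40,0,0,0,0]]' 100;python3 -c "$P"
python3 -m handwheel '[[40,0,0,0.001,0.03],[40,0,0.001,0.001,0.06],[40,0,0.001,0.001,0.08]]'; python3 -c "$P"
python3 -m handwheel '[[40,0,0,0,0.03],[40,0,0.001,0.001,0.06],[40,0,0.001,0.001,0.076],[40,0,0.001,0.001,0.076]]'; python3 -c "$P"
```

```text
time: 18.6
ee_pos: [0.6112, 0.2494, 0.1176]
tool_rot: [180.0, 0.1, 113.6]
ft_force: [-2.2, -1.2, 6.3]
finger_gap: 0.619
[0.61116438 0.24935859 0.1176308 ] [-0.72060893  0.28178968  0.31905528] [-2.22019207 -1.1909277   6.27444529] -0.28737466782331467
time: 18.9
ee_pos: [0.6105, 0.2498, 0.1187]
tool_rot: [180.0, 0.1, 99.4]
ft_force: [-6.1, -5.2, 11.4]
finger_gap: 0.614
[0.61054177 0.2498129  0.11866022] [0.10289166 0.99704264 2.07700291] [-6.08500261 -5.15072092 11.36966543] -1.8159062415361404
time: 19.3
ee_pos: [0.6106, 0.2496, 0.1188]
tool_rot: [180.0, 0.1, 85.8]
ft_force: [-7.7, -5.6, 13.6]
finger_gap: 0.608
[0.61064994 0.24959229 0.11881698] [0.18615441 1.04361254 1.38440131] [-7.70816952 -5.57909893 13.58662665] -1.4619826152920723
```

```bash
python3 -m handwheel '[[80,0,0,0,0],[80,0,0,0,0],[80,0,0,0,0]]' 60
python3 - <<'E'
from nut import *
a=get_image("wrist")[:,:,::-1];cv2.imwrite("pics/w8.png",a);c=camera_info("wrist");np.save("w8.npy",c)
b=get_image("scene")[:,:,::-1];cv2.imwrite("pics/s8.png",b)
for s in(.126,.13,.134):ang("pics/w8.png",c,s)
z=lambda a,k,x,y,w,h:cv2.resize(a[y:y+h,x:x+w],None,fx=k,fy=k,interpolation=cv2.INTER_CUBIC)
cv2.imwrite("pics/w8b.png",np.hstack([z(b,8,285,195,48,65),cv2.resize(a[184:384,160:360],(400,520))]))
E
```

```text
time: 19.6
ee_pos: [0.6114, 0.2503, 0.1153]
tool_rot: [-180.0, -0.0, 85.4]
ft_force: [-0.1, 0.3, -0.3]
finger_gap: 0.937
pics/w8.png 0.126 [300.1 257.7] 248 angle 107.6 r 0.0201
pics/w8.png 0.13 [300.1 257.7] 248 angle 108.5 r 0.0196
pics/w8.png 0.134 [300.1 257.7] 248 angle 109.5 r 0.0192
```

View pics/w8b.png

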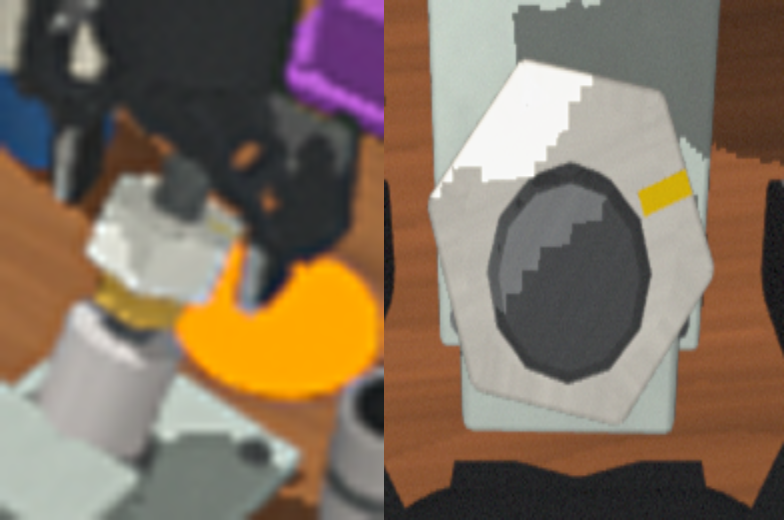

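The brass nut looks unchanged. The grey nut sits against it, turned 223° (3.89 rad) in total from its start, which is past the 3.3 rad contact maximum plus 0.5. So it is tight. Next I fetch the can.

```bash
python3 -m handwheel '[[85,0,0,-0.1,0],[85,0,0,-0.3,0],[85,0,0,-0.5,0],[85,0,0,-0.7,0],[85,0,0,-0.83,0],[85,0,0,-0.83,0],[85,0,0,-0.83,0]]'
python3 - <<'E'
from nut import *
go([.4735,.1135,.30],86.4)
c=camera_info("wrist");a=get_image("wrist")[:,:,::-1];cv2.imwrite("pics/w9.png",a)
h=cv2.cvtColor(a,cv2.COLOR_BGR2HSV);m=cv2.inRange(h,(10,200,100),(24,255,255));
n,l,st,ce=cv2.connectedComponentsWithStats(m)
for k in range(1,n):
    if st[k,4]>800:print("pad?",st[k],onz(c,ce[k],.004))
m=cv2.inRange(h,(0,200,200),(6,255,255));n,l,st,ce=cv2.connectedComponentsWithStats(m)
for k in range(1,n):
    if st[k,4]>500:print("cap?",st[k],onz(c,ce[k],.19))
t=get_image("top");cv2.imwrite("pics/top9.png",t[:,:,::-1]);c=camera_info("top")
h=cv2.cvtColor(t,cv2.COLOR_RGB2HSV);m=cv2.inRange(h,(0,150,100),(6,255,255));m[:150]=0;n,l,st,ce=cv2.connectedComponentsWithStats(m)
for k in range(1,n):
    if 200<st[k,4]<2500:print("top cap?",st[k],onz(c,ce[k],.19))
E
```

```text
time: 20.4
ee_pos: [0.6115, 0.25, 0.3234]
tool_rot: [180.0, -0.0, 85.5]
ft_force: [0.4, -0.2, -0.3]
finger_gap: 0.994
shift/0.25 [-0.588  -0.507   0.0927] turn/180 -0.0052 deg -0.9 dist 0.195
pad? [ 221   30   71   76 4238] [0.50899259 0.25842394 0.004     ]
cap? [  15    0   77   53 2734] [0.47694194 0.11169001 0.19      ]
cap? [ 174  329  202   52 5932] [0.78007262 0.26269126 0.19      ]
top cap? [309 158  37  35 372] [ 0.55638929 -0.19010758  0.19      ]
top cap? [200 200  23  23 395] [0.46840539 0.11066841 0.19      ]
```

```bash
python3 -m handwheel '[[85,-0.15,-0.12,0,0],[85,-0.3,-0.25,0,0],[85,-0.45,-0.38,0.03,0],[85,-0.588,-0.507,0.06,-0.005],[85,-0.588,-0.507,0.2,-0.005],[85,-0.588,-0.507,0.3,-0.005],[85,-0.588,-0.507,0.3,-0.005]]'; python3 -c "
from h import *
go([.473,.1135,.144],86.7)"
```

```text
time: 21.2
ee_pos: [0.4699, 0.1122, 0.244]
tool_rot: [-179.4, 0.2, 86.3]
ft_force: [-0.6, -0.3, 0.7]
finger_gap: 0.996
shift/0.25 [0.0075 0.0163 0.3997] turn/180 -0.002 deg -0.4 dist 0.1
```

```bash
python3 -m handwheel '[[85,0.004,0.008,0.1,0],[85,0.004,0.008,0.25,0],[85,0.004,0.008,0.36,0],[85,0.004,0.008,0.4,0],[85,0.004,0.008,0.4,0],[50,0.004,0.008,0.4,0],[50,0.004,0.008,0.4,0],[50,0.004,0.008,0.4,0],[50,0.004,0.008,0.4,0],[50,0.004,0.008,0.4,0]]' 40;python3 -m handwheel '[[50,0,0,-0.05,0],[50,0,0,-0.16,0],[50,0,0,-0.16,0]]'; python3 -c "
from h import *
go([.51,.258,.19],86.4)"
```

```text
time: 22.2
ee_pos: [0.4768, 0.1142, 0.1497]
tool_rot: [179.8, -0.1, 86.3]
ft_force: [0.2, -1.4, 6.6]
finger_gap: 0.67
time: 22.5
ee_pos: [0.4775, 0.1148, 0.1908]
tool_rot: [179.6, -0.1, 86.4]
ft_force: [1.5, 0.2, -1.8]
finger_gap: 0.672
shift/0.25 [0.5799 0.0932 0.0052] turn/180 -0.0002 deg -0.0 dist 0.147
```

```bash
python3 -m handwheel '[[50,0.1,0.02,0,0],[50,0.22,0.04,0,0],[50,0.34,0.06,0,0],[50,0.46,0.08,0,0],[50,0.58,0.1,0,0],[50,0.58,0.1,0,0],[50,0.58,0.1,0,0],[50,0.58,0.1,0.06,0],[50,0.58,0.1,0.1,0],[50,0.58,0.1,0.12,0],[50,0.58,0.1,0.12,0]]'; python3 -c "
from h import *
s=get_state();print(s['ee_pos'],s['ft_force'])
c=camera_info('wrist');a=get_image('wrist')[:,:,::-1];cv2.imwrite('pics/w10.png',a)
"
```

```text
time: 23.6
ee_pos: [0.509, 0.2561, 0.157]
tool_rot: [-179.9, 0.1, 86.3]
ft_force: [-0.2, 0.1, -2.2]
finger_gap: 0.668
[0.50900551 0.25611062 0.15699151] [-0.22874763  0.06419808 -2.20252702]
```

View pics/w10.png

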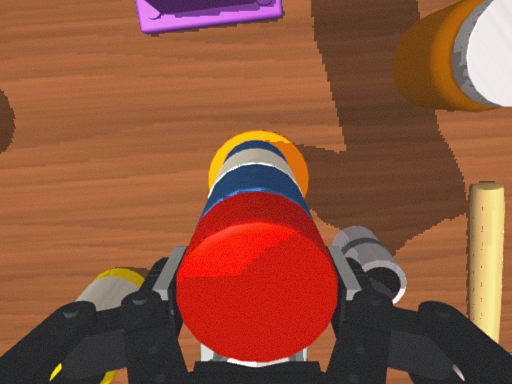

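Pad rim is at row 131 and the can's lower edge at row 141, so there is about 10 px of margin in front where 17 is wanted. Sideways it is centred (col 258). I shift 6 mm to the rear and lower.

```bash
python3 -m handwheel '[[50,0,0.012,0,0],[50,0,0.024,0,0],[50,0,0.024,0.006,0],[50,0,0.024,0.01,0],[50,0,0.024,0.014,0],[50,0,0.024,0.014,0]]'; python3 -c "
from h import *
s=get_state();print(s['ee_pos'],s['ft_force'])
c=camera_info('wrist');a=get_image('wrist')[:,:,::-1];cv2.imwrite('pics/w11.png',a)
for x in(250,258,266):print([(y,a[y,x].tolist()) for y in range(126,160,2)][:17])
"
```

```text
time: 24.25
ee_pos: [0.5154, 0.2569, 0.1543]
tool_rot: [-180.0, 0.0, 86.4]
ft_force: [-0.8, -0.0, -3.6]
finger_gap: 0.672
[0.51535065 0.25688454 0.15434024] [-0.75153151 -0.02083393 -3.60166097]
[(126, [10, 202, 247]), (128, [10, 200, 247]), (130, [10, 199, 247]), (132, [10, 196, 247]), (134, [10, 197, 247]), (136, [10, 198, 247]), (138, [9, 200, 249]), (140, [76, 125, 217]), (142, [101, 64, 35]), (144, [100, 66, 35]), (146, [91, 59, 30]), (148, [118, 110, 109]), (150, [156, 174, 185]), (152, [156, 174, 185]), (154, [154, 172, 184]), (156, [158, 174, 183]), (158, [156, 173, 180])]
[(126, [10, 197, 247]), (128, [10, 198, 247]), (130, [10, 196, 247]), (132, [10, 194, 247]), (134, [10, 195, 247]), (136, [10, 195, 247]), (138, [9, 199, 249]), (140, [85, 87, 149]), (142, [96, 60, 35]), (144, [99, 62, 40]), (146, [96, 62, 40]), (148, [124, 123, 120]), (150, [148, 164, 173]), (152, [147, 165, 173]), (154, [145, 164, 172]), (156, [150, 167, 174]), (158, [147, 163, 172])]
[(126, [10, 196, 247]), (128, [10, 193, 247]), (130, [10, 194, 247]), (132, [10, 195, 247]), (134, [10, 192, 247]), (136, [10, 193, 247]), (138, [10, 196, 247]), (140, [7, 189, 251]), (142, [94, 70, 107]), (144, [90, 60, 30]), (146, [92, 61, 33]), (148, [94, 62, 40]), (150, [142, 155, 165]), (152, [142, 156, 167]), (154, [142, 155, 166]), (156, [140, 158, 166]), (158, [141, 158, 167])]
```

```bash
python3 -m handwheel '[[50,0,0,0.005,0],[50,0,0,0.01,0],[50,0,0,0.01,0]]'; python3 -m handwheel '[[50,0,0,0.004,0],[50,0,0,0.004,0]]'
```

```text
time: 24.6
ee_pos: [0.5161, 0.2569, 0.1538]
tool_rot: [179.9, -0.0, 86.4]
ft_force: [-1.1, -0.9, 5.6]
finger_gap: 0.669
time: 24.8
ee_pos: [0.5163, 0.2569, 0.1538]
tool_rot: [179.9, -0.0, 86.4]
ft_force: [-2.5, -1.9, 10.8]
finger_gap: 0.668
```

Contact with the pad. Releasing and rising straight up.

```bash
python3 -m handwheel '[[60,0,0,0,0],[70,0,0,0,0],[85,0,0,0,0],[85,0,0,0,0],[85,0,0,0,0],[85,0,0,-0.1,0],[85,0,0,-0.25,0],[85,0,0,-0.4,0],[85,0,0,-0.55,0],[85,0,0,-0.7,0],[85,0,0,-0.7,0]]'; python3 -m handwheel '[[85,0,-0.1,0,0],[85,0,-0.25,0,0],[85,0,-0.25,0,0],[85,0,-0.25,0,0]]'
python3 - <<'E'
from nut import *
a=get_image("wrist")[:,:,::-1];c=camera_info("wrist");cv2.imwrite("pics/w12.png",a);b=get_image("scene")[:,:,::-1];cv2.imwrite("pics/s12.png",b)
h=cv2.cvtColor(a,cv2.COLOR_BGR2HSV);m=cv2.inRange(h,(0,200,225),(6,255,255))
n,l,st,ce=cv2.connectedComponentsWithStats(m)
for k in range(1,n):
    if st[k,4]>500:print("cap?",st[k],onz(c,ce[k],.194))
z=lambda a,k,x,y,w,h:cv2.resize(a[y:y+h,x:x+w],None,fx=k,fy=k,interpolation=cv2.INTER_CUBIC)
cv2.imwrite("pics/w12b.png",np.hstack([z(b,6,265,180,66,90),cv2.resize(a[80:380,170:380],(378,540))]))
E
```

```text
time: 25.9
ee_pos: [0.5182, 0.2583, 0.3321]
tool_rot: [179.4, -0.4, 86.4]
ft_force: [1.0, 0.2, 0.0]
finger_gap: 0.994
time: 26.3
ee_pos: [0.4527, 0.261, 0.3259]
tool_rot: [180.0, 0.0, 86.4]
ft_force: [-0.3, 0.9, -0.2]
finger_gap: 0.996
cap? [ 224  217   63   58 2833] [0.50837073 0.25685417 0.194     ]
```

View pics/w12b.png

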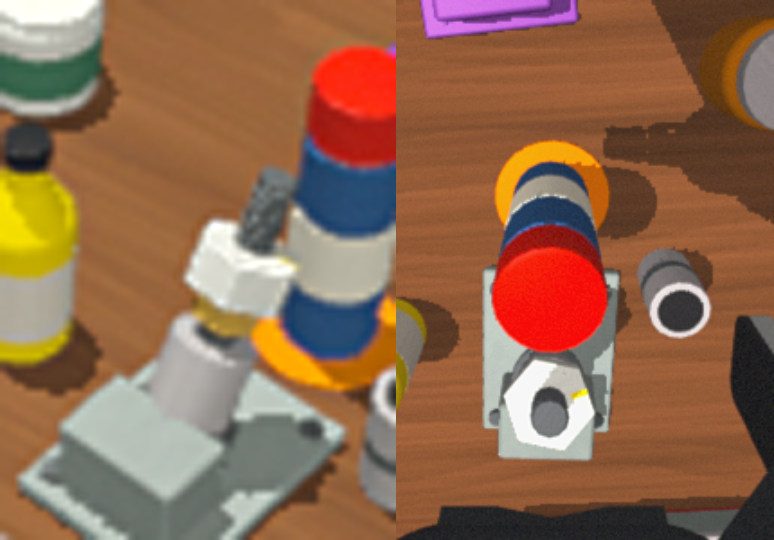

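The can is upright and centred on the pad: cap at (0.508, 0.257), pad at (0.509, 0.258). The nut is down on the brass nut, and the robot is clear. Handing in.

```bash
python3 -c "
from h import *
print(close_job())"
```

```text
the job is handed in; nothing more can be done
None
```

I finished the job and handed it in at about 26 s of the 72 s allowed. No verdict was reported.

**What I did:** I lifted the can off its pad, stood it about 145 mm away and let go of it. I then turned the grey nut down in five gripping strokes on its flats until it was tight, and stood the can back on its pad.

**Last checks:**
- **Can:** it stands upright. Its cap measures at (0.508, 0.257) and the pad's centre at (0.509, 0.258), about 2 mm apart.
- **Grey nut:** its yellow mark moved 223° (3.89 rad), which is past the 3.3 rad contact limit plus 0.5 rad. The turning torque rose from about 0.7 to 1.4–2.1 Nm as it tightened. I could not measure the force on the brass nut directly.
- **Last stroke:** the grey nut ended about 18° behind the fingers, so it either sprang back slightly or slipped in the grip.
- **Brass nut:** it looked unchanged in the scene camera. Its red mark is hidden under the grey nut, so I could not measure it.
- **Bystanders:** those in view looked unmoved in the last pictures, and no unexpected contact forces showed. I did not measure their positions.
- **Robot:** clear of everything at hand-in.

I viewed 12 pictures, two over the budget of 10.

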